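# Bin the used fuel filter through the sprung flap

### The arm

A 6-joint arm with a two-finger parallel gripper is mounted at the origin on the work surface. World frame = base frame: x ahead of the robot, y to its left, z up, the work surface at z = 0. Lengths are in m, angles in rad, forces in N, time in s.
With the tool pointing down it reaches from about 0.325 to 0.9 m from the base axis. Payload 6.1 kg.
Tool frame: the origin (TCP) lies midway between the tips of the shut fingers; the grasp point (between the pads) lies 19 mm behind it; z points along the fingers, y is the line along which they close (so a half turn about z gives the same grasp; the last joint's range is limited). The gripper opens to 85 mm and grips with 20 to 120 N. Pads are 22 mm wide; open, the fingers measure 114 mm over their backs; the gripper's body (76 mm by 85 mm) begins 54 mm behind the grasp point. The pads swing forward as they close: fully open they stand 13 mm farther back than shut.
Start: joints at [-1.437, 0.22, 1.526, -0, 1.395, -0.126], TCP at [0.161, -0.604, 0.231] pointing down, gripper open.
Joint ranges: [-2.98, 2.98], [-0.91, 2.08], [0.09, 2.57], [-1.24, 4.39], [0.2, 2.65], [-2.68, 2.68]. Speed limits (rad/s): [2.57, 2.57, 3.01, 3.14, 3.14, 3.14].

### API

Orientations are given as [roll, pitch, yaw] about the fixed x, y, z axes, in that order (R = Rz(yaw) Ry(pitch) Rx(roll)).
In Python, from plant import movep, move_l, set_joints, gripper_to, hold, inverse_kinematics, observe, get_image, get_calibration, Unreachable, job_done gives the robot as it stands. Calls block until the motion is done:
- movep(position, orientation): joint-space move of the TCP to a pose.
- move_l(position, feed=0.15, rotation=None, max_force=None): straight line of the TCP; rotation=None keeps the orientation; feed is the mean speed in m/s. With max_force (N) it stops when the force on the tool has changed by that much, and returns True; else False.
- set_joints(angles): joint-space move.
- gripper_to(opening, f_grip=None): finger opening in m; f_grip is the grip in N (None keeps the last); returns when the fingers have stopped.
- hold(seconds).
- inverse_kinematics(position, orientation): joint angles nearest the present ones, or None.
- observe(): the state.
- get_image(name): name is "side" or "top"; returns (picture, depth): 480x640x3 uint8, red, green, blue; 480x640 float32, m along the optical axis (not along the pixel's ray), 0 where there is no reading.
- get_calibration(name): a dict with "intrinsics" (3x3 intrinsics, pixels), "world_from_camera" (4x4, takes a point from camera to world coordinates). Camera axes: x right, y down, z forward; pixel columns grow to the right and rows downward; lengths in m; the calibration is good to about 2 mm. A picture is of the moment at which its call begins. get_calibration takes no time and is no camera call.
A pose or a line that the arm cannot do raises Unreachable and nothing moves.
- job_done(): hands the job in; it is judged then, once.
The state is a dict: "time_s": time; "q": joint angles; "joint_velocities": joint speeds; "joint_torque": joint torques, N m; "eef_pos": TCP position; "tcp_rot": TCP orientation; "ft_force": force on the tool from outside, world axes, zero at the start; "torque": the same for the moment, N m; "opening": finger opening in m; "grasp_force": force on a finger pad.
Only numpy, scipy, OpenCV 4.12 (cv2) and the standard library are available. Lean on these libraries where they do the work, as an engineer would, in place of code of your own. Each camera call takes 0.05 s, during which the arm holds its last target. There are 200 camera calls.

### The job

Throw away the used fuel filter, the black canister with the rust-brown band and top: carry it to the red waste can and push it down through the sprung flap in the lid, keeping hold of it until at least half of it is inside, then let go so that it drops in and the flap springs shut behind it. Leave the new filter, the spray can and the socket standing where they are.

Things in the scene. Friction and masses are not known exactly. Their poses are not given: they have to be found in the camera images.
- used_filter: The used fuel filter: upright black cylinder, diameter 46 mm, body 110 mm tall, with a rust-brown band (20 to 50 mm up) and a brown top carrying a central stub of diameter 16 mm, 10 mm tall (120 mm overall). About 0.3 kg. Origin: centre of its underside; z up along its axis. It stands on the bench.
- waste_can: Red square steel waste can, 180 x 180 mm, 215 mm tall, fixed to the bench; inside about 174 mm square, floor 3 mm thick, empty. Lid flat, 4 mm thick, with one opening (see mouth). Origin: centre of its underside; x and y along its sides, z up.
- mouth (a point): Centre of the opening in the waste can's lid, level with the lid's top face (215 mm above the bench). The opening is 74 mm along the can's x axis and 90 mm along its y axis (the filter has 14 mm to spare on each side along x, 22 mm along y). Axes as for the can. The bare aluminium flap closes it from below; a thin steel hinge barrel lies on the lid along its +x edge.
- flap (a joint): Flap under the opening, 81 x 84 mm, hinged along the opening's +x edge: 0 shut, swings down into the can when pushed, to 1.53 rad (hanging straight down). A weak spring shuts it: about 1 N at its free edge opens it; it leans with about 1 N on whatever fills the opening. A filter let go with its lower half inside slides in by its own weight, and the flap shuts behind it.
- new_filter: Bystander: a new filter of the same shape and size as the used one, but white with a blue band and a yellow top. Stands upright. Origin: centre of its underside.
- spray_can: Bystander: green spray can with a white band and a white cap, diameter 44 mm, 150 mm tall. Stands upright. Origin: centre of its underside.
- socket: Bystander: steel wrench socket, diameter 36 mm, 50 mm tall. Stands upright. Origin: centre of its underside.

How it is judged:
By the outcome, as a careful person would: the job done as asked, in the order asked, and still so for the second after the job is handed in, with the robot touching nothing.
It also fails if it takes over 32 s, if anything falls off the work surface, if the arm or the gripper's body presses on something with over 40 N, if the wrist force passes 120 N, or if a joint passes its speed limit or range.

## Working session

There is one attempt and no reset: what is moved stays moved. The work goes in short steps, each a Python script; the robot and the scene stay as the last script left them, time stands still between calls to the robot, and variables do not carry over. Pictures are saved under pics/ and viewed, at most 10 in all, crops included, and the job is handed in when it is done.

```bash
mkdir -p pics; ls; python3 - <<'E'
from plant import *
import cv2,numpy as np
for n in("top","side"):
    p,d=get_image(n); cv2.imwrite(f"pics/{n}0.png",p[:,:,::-1]); np.savez(f"{n}0.npz",p=p,d=d)
    c=get_calibration(n); print(n,np.round(c["intrinsics"],1).tolist(),np.round(c["world_from_camera"],3).tolist())
E
```

```text
pics
top [[562.2, 0.0, 325.0], [0.0, 562.2, 237.2], [0.0, 0.0, 1.0]] [[0.011, -0.996, 0.089, 0.485], [-1.0, -0.011, -0.001, 0.006], [0.001, -0.089, -0.996, 1.109], [0.0, 0.0, 0.0, 1.0]]
side [[456.2, 0.0, 313.7], [0.0, 456.2, 242.5], [0.0, 0.0, 1.0]] [[-0.891, -0.342, 0.297, 0.331], [-0.453, 0.682, -0.574, 0.464], [-0.006, -0.647, -0.763, 0.744], [0.0, 0.0, 0.0, 1.0]]
```

View pics/top0.png

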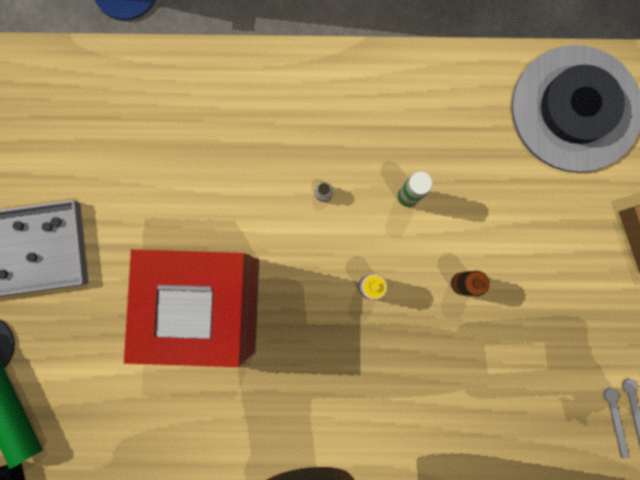

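View pics/side0.png

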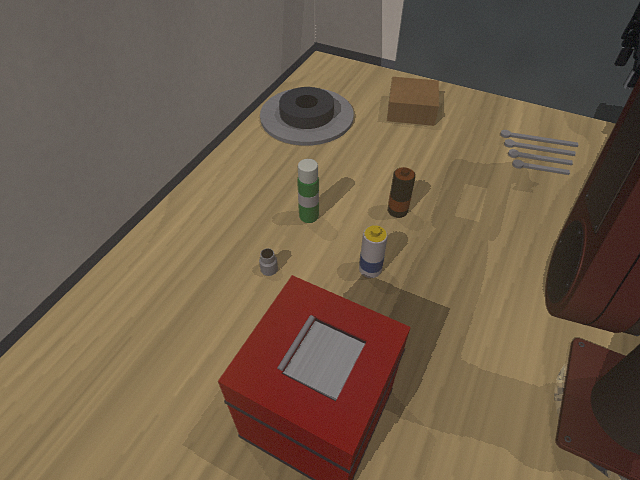

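The top view shows the used filter at (475,284), new filter (373,287), spray can (420,184), socket (323,190), and the mouth at about (185,313). The side view shows the hinge barrel on the far (+x) edge of the opening, with everything upright.

```bash
cat > h.py <<'E'
import numpy as np
from plant import get_calibration
def cloud(n,d):
    c=get_calibration(n);K=c["intrinsics"];T=np.array(c["world_from_camera"])
    v,u=np.indices(d.shape);P=np.stack([(u-K[0][2])/K[0][0]*d,(v-K[1][2])/K[1][1]*d,d],-1)
    return P@T[:3,:3].T+T[:3,3]
E
python3 - <<'E'
from h import *; import cv2
from plant import observe, inverse_kinematics
z=np.load("top0.npz");p,d=z["p"].astype(int),z["d"];W=cloud("top",d)
def circ(name,u,v,lo,hi,r=25):
    s=(slice(v-r,v+r),slice(u-r,u+r));w=W[s].reshape(-1,3);m=(w[:,2]>lo)&(w[:,2]<hi)&(d[s].ravel()>0)
    (c,rad)=cv2.minEnclosingCircle(w[m,:2].astype(np.float32)); print(name,np.round(c,4),round(rad,4),np.round(w[m].mean(0),4),m.sum())
circ("used",475,284,.1,.125);circ("used top stub",475,284,.115,.13);circ("new",373,287,.1,.125);circ("spray",420,184,.135,.16);circ("socket",323,190,.04,.06)
R,G,B=p[...,0],p[...,1],p[...,2]
lid=(abs(W[...,2]-.215)<.012)&(d>0)
red=lid&(R>120)&(G<70)
q=W[red][:,:2].astype(np.float32);r=cv2.minAreaRect(q*1000);print("lid",r,np.round(W[red].mean(0),4))
v,u=np.indices(d.shape)
fl=(u>140)&(u<228)&(v>270)&(v<350)&(abs(R-G)<30)&(R>90)
print("flap",cv2.minAreaRect(W[fl][:,:2].astype(np.float32)*1000),fl.sum(),W[fl][:,2].mean())
o=observe();print(o["eef_pos"],o["tcp_rot"],o["opening"],o["time_s"])
E
```

```text
used [ 0.495  -0.2634] 0.0233 [ 0.4954 -0.262   0.1107] 533
used top stub [ 0.4929 -0.2642] 0.008 [ 0.4954 -0.2633  0.1194] 72
new [ 0.4872 -0.0818] 0.0228 [ 0.487  -0.0812  0.111 ] 517
spray [ 0.6666 -0.158 ] 0.0204 [ 0.6658 -0.157   0.1489] 456
socket [0.6713 0.0093] 0.0143 [0.6706 0.0097 0.0501] 171
lid ((451.4906005859375, 227.18023681640625), (179.27845764160156, 177.71975708007812), 88.73572540283203) [0.4525 0.226  0.2146]
flap ((443.4615478515625, 146.8515167236328), (282.0174255371094, 84.11900329589844), 89.75606536865234) 2778 0.2124447179482501
[ 0.16048306 -0.6034781   0.23029506] [-3.13982557e+00 -2.36490778e-04  2.59795461e-01] 0.08533787578660657 0.1
```

```bash
python3 - <<'E'
from h import *; from plant import *
z=np.load("top0.npz");p,d=z["p"].astype(int),z["d"];W=cloud("top",d)
R,G=p[...,0],p[...,1];v,u=np.indices(d.shape)
fl=(u>148)&(u<222)&(v>278)&(v<348)&(abs(R-G)<30)&(R>90)
f=W[fl][:,:2];print("mouth",np.percentile(f,[1,99],axis=0),fl.sum())
O=[np.pi,0,0]
movep([.495,-.263,.20],O);print(observe()["time_s"])
move_l([.495,-.263,.072],feed=.12,max_force=15)
gripper_to(.03,40)
o=observe();print(o["time_s"],o["opening"],o["grasp_force"],o["eef_pos"])
move_l([.495,-.263,.345],feed=.2)
o=observe();print(o["time_s"],o["opening"],o["grasp_force"],o["ft_force"],o["q"])
import cv2
for n in("side","top"): 
    p,d=get_image(n);cv2.imwrite(f"pics/{n}1.png",p[:,:,::-1]);np.savez(n+"1.npz",p=p,d=d)
E
```

```text
mouth [[0.40492033 0.18624875]
 [0.48463317 0.26978069]] 2778
1.8417
3.5083 0.04513261100950841 40.510772466659546 [ 0.4955333  -0.26362333  0.07281122]
5.025 0.04516097251504029 41.04934215545654 [-0.10037098  0.65511601 -2.9974307 ] [-6.29048264e-01  1.69128181e-02  1.54118437e+00  2.96904748e-05
  1.58629914e+00  9.41724315e-01]
```

View pics/side1.png

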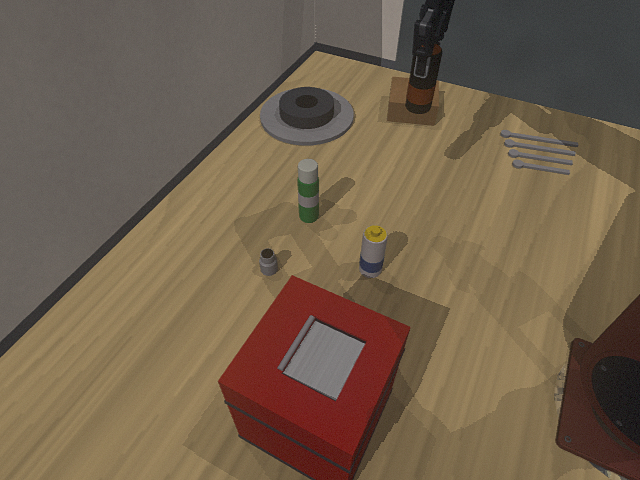

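The filter is held upright. I'll carry it above the mouth next and check the alignment.

```bash
python3 - <<'E'
from h import *; from plant import *; import cv2
z=np.load("side1.npz");p,d=z["p"].astype(int),z["d"];W=cloud("side",d)
lid=(abs(W[...,2]-.215)<.004)&(d>0)&(p[...,0]>90)&(p[...,1]<60)
q=W[lid][:,:2]
for y in(.2,.228,.255):
    s=np.sort(q[abs(q[:,1]-y)<.003][:,0]);g=np.argmax(np.diff(s));print("x edges",s[g],s[g+1],s[0],s[-1])
for x in(.42,.44,.46):
    s=np.sort(q[abs(q[:,0]-x)<.003][:,1]);g=np.argmax(np.diff(s));print("y edges",s[g],s[g+1],s[0],s[-1])
move_l([.443,.228,.325],feed=.25)
print(observe()["time_s"],observe()["eef_pos"],observe()["opening"])
p,d=get_image("side");cv2.imwrite("pics/side2.png",cv2.resize(p[120:420,180:480,::-1],None,fx=2,fy=2));np.savez("side2.npz",p=p,d=d)
W=cloud("side",d)
m=(W[...,2]>.255)&(W[...,2]<.3)&(abs(W[...,0]-.443)<.05)&(abs(W[...,1]-.228)<.05)
w=W[m];print("filter pts",np.percentile(w,[2,98],axis=0).round(4).tolist())
E
```

```text
x edges 0.4026417458957529 0.4848899879522657 0.3605058283959569 0.5390004740773274
x edges 0.40290791467878684 0.485021601710658 0.3607839390108995 0.5401547390684955
x edges 0.4031103742140938 0.4866898156631076 0.3614263098403052 0.5410101359735282
y edges 0.18202452971703087 0.2710167231351623 0.13680517116954133 0.3160910341058195
y edges 0.18090379820268165 0.2714075975287562 0.13529453233516675 0.31570130625780035
y edges 0.18152568054315682 0.269830504167069 0.13532398685348646 0.3155793815768023
7.25 [0.44318307 0.22729401 0.32509116] 0.04527928795306249
filter pts [[0.4199, 0.2237, 0.2564], [0.4585, 0.2493, 0.2988]]
```

View pics/side2.png

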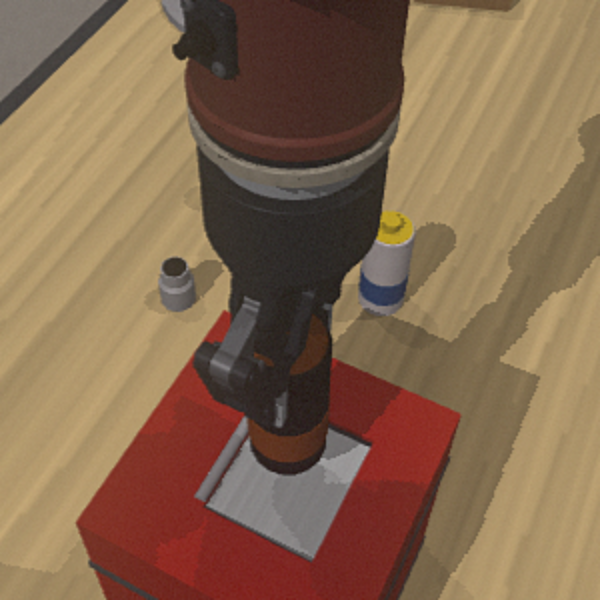

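Image: the filter hangs centred over the opening at about (290,465) in the crop, with the hinge barrel to its left at (225,460). The measured opening centre is (0.440, 0.226).

```bash
python3 - <<'E'
from plant import *; import cv2
move_l([.440,.2265,.30],feed=.1)
r=move_l([.440,.2265,.219],feed=.06,max_force=20)
o=observe();print(r,o["time_s"],o["eef_pos"],o["ft_force"],o["opening"])
p,d=get_image("side");cv2.imwrite("pics/side3.png",cv2.resize(p[120:420,180:480,::-1],None,fx=2,fy=2))
E
```

```text
False 9.2 [0.43988893 0.22647704 0.21903157] [-1.51393891  0.30676996 -4.01586801] 0.04513637303940728
```

View pics/side3.png

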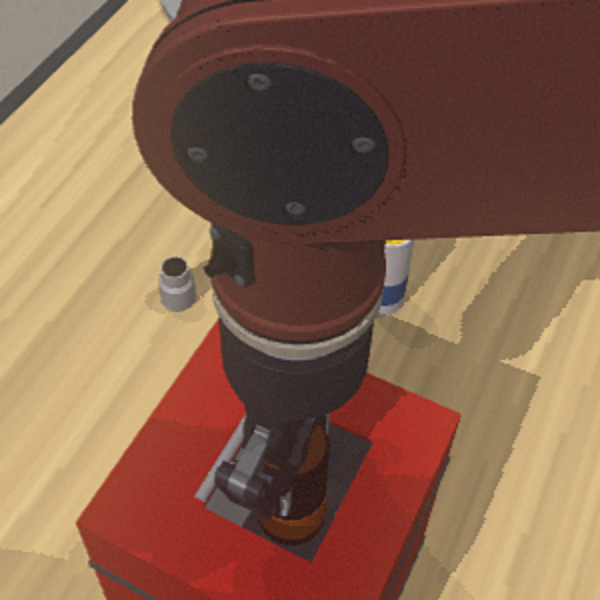

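The filter is about 68 mm inside with the flap swung down, and nothing is touching the lid. Releasing now.

```bash
python3 - <<'E'
from plant import *; import cv2
gripper_to(.085)
hold(.5)
move_l([.440,.2265,.36],feed=.15)
move_l([.440,-.06,.36],feed=.25)
o=observe();print(o["time_s"],o["ft_force"],o["opening"])
for n in("side","top"):
    p,d=get_image(n);cv2.imwrite(f"pics/{n}4.png",p[:,:,::-1])
E
```

```text
12.6167 [-0.09357079  0.15398881  0.83784325] 0.08512761425011785
```

View pics/side4.png

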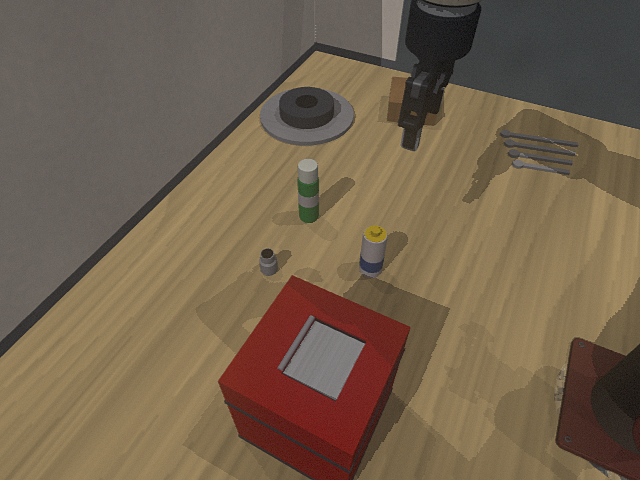

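The flap is shut at (325,358), the filter is gone from view, and the new filter (372,250), spray can (308,190) and socket (268,262) are standing where they were.

```bash
python3 -c "
from plant import *
print(job_done())"
```

```text
the job is handed in; nothing more can be done
None
```

The used filter is in the waste can: I let go with about 68 mm of it inside, the flap shut behind it, the new filter, spray can and socket stand where they were, and the job was handed in at about 12.6 s.

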